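Take the projector's remote from the caddy and aim it

ROBOT

A 7-joint arm with a two-finger parallel gripper is mounted at the origin on the work surface. World frame = base frame: x ahead of the robot, y to its left, z up, the work surface at z = 0. Lengths are in m, angles in rad, forces in N, time in s.
With the tool pointing down it reaches from about 0.35 to 0.9 m from the base axis. Payload 19.9 kg.
Tool frame: the origin (TCP) lies midway between the tips of the shut fingers; the grasp point (between the pads) lies 19 mm behind it; z points along the fingers, y is the direction in which the jaws open and shut (so a half turn about z gives the same grasp; the last joint's range is limited). The gripper opens to 85 mm and grips with 20 to 120 N. Pads are 22 mm wide; open, the fingers measure 114 mm over their backs; the gripper's body (76 mm by 85 mm) begins 54 mm behind the grasp point. The pads swing forward as they close: fully open they stand 13 mm farther back than shut.
Start: joints at [-1.341, 0.417, -0.01, 1.614, 0.005, 1.111, -0.053], TCP at [0.167, 0.602, 0.199] pointing down, gripper open.
Joint ranges: [-2.81, 2.81], [-0.39, 2.02], [-1.27, 1.25], [0.06, 2.57], [-1.19, 4.33], [0.19, 2], [-2.82, 2.82]. Speed limits (rad/s): [1.89, 1.89, 2.39, 2.39, 3.01, 3.01, 3.01].

INTERFACE

Orientations are given as a unit quaternion [x, y, z, w].
In Python, from bench import * gives the robot as it stands.
- The arm moves only by the tool drive_tool, never from a script. Its argument "moves" is a list of rows, each a list of 7 numbers: the turn, a rotation vector about the world's x, y, z in units of 6 degrees (1.0 is 6 degrees), then the shift along the world's x, y, z in units of 50 mm (1.0 is 50 mm), then the opening, from 0 (shut) to 1 (fully open). A call has 1 to 10 rows; each row shifts and turns the commanded pose from where the row before left it; what a row does not reach is not made up. A row lasts 1/10 s, in which the tool goes at most 50 mm and 8.59 degrees, less where a joint would pass 70% of its speed; a pose out of reach is approached as far as the arm can. A call is refused whole if a number of a shift passes 1 or a number of a turn 1, either way. A call with a gripper value outside its range is refused whole. The fingers move at their own pace and stop on an object; "grip_force" is the grip in N (left out, the last holds). Time passes only in rows, so rows that do not move let the fingers close. It gives the time, the measured TCP pose, the force and the opening at its end, in the units of the state.
- state(): the state, without advancing time (a new reading comes with each control period).
- get_image(name): name is "scene" or "top" or "wrist"; returns a dict with "color" (420x560x3 uint8, red, green, blue), "depth" (420x560 float32, m along the optical axis (not along the pixel's ray), 0 where there is no reading), "fx", "fy", "cx", "cy" (pixels), "R" (3x3) and "t" (3): a world point X has camera coordinates R X + t. Camera axes: x right, y down, z forward; pixel columns grow to the right and rows downward; lengths in m; the calibration is good to about 2 mm. A picture is of the moment at which its call begins.
- job_done(): hands the job in, once; it reports no verdict.
Trained networks look in the newest picture that a camera, given by its name, has taken for a name from the list of things; names that differ only in an ending like _2 or _b are one class to them, and where a whole thing is asked for, a point or a joint stands for the part that bears it (a point fixed in the world has none). Each returns a list of dicts, best first, with "p" (0 to 1); they miss things now and then, are a little off and sometimes report something else, mostly with a low value. They report only what shows in the picture. A call takes as long as a camera call. They do not tell look-alikes from the thing itself.
- recognise(camera, thing): "position" ([column, row] in pixels, amid what is visible of it).
- pinpoint(camera, thing): "position" ([column, row] in pixels: a listed point, or the origin of a listed thing).
The state is a dict: "clock": time; "joints": joint angles; "qvel": joint speeds; "joint_efforts": joint torques, N m; "tcp_pos": TCP position; "tool_rot": TCP orientation; "force": force on the tool from outside, world axes, zero at the start; "wrist_torque": the same for the moment, N m; "finger_gap": finger opening in m.
Only numpy, scipy, OpenCV 4.12 (cv2) and the standard library are available. Lean on these libraries where they do the work, as an engineer would, in place of code of your own. Each camera call takes 0.05 s, during which the arm holds its last target. There are 200 camera calls.

TASK

To start the film, take the longest of the three remotes out of the bamboo caddy, turn it from standing to about level with its buttons up, and aim its nose straight at the small round receiver window on the back of the projector. Finish while still holding it there, steady, pointing at that window from in front of the projector's back, with the whole remote at least 15 cm above the table and touching nothing but the gripper. Do not knock the projector, and leave the other two remotes and everything else on the table where they are.

Things in the scene. Friction and masses are not known exactly. Their poses are not given: they have to be found in the camera images.
- remote: The remote to take: the longest, a black bar 190 x 46 x 20 mm (x, y, z), ring key near the nose, 90 to 180 g, balanced at x=95. Stands nose up in a caddy pocket; 128 mm stick out. Origin: tail end, mid-width, on the back face; x to the nose, y across its flat sides (46 mm, to pinch), z out of the button face. In the caddy x leans 20 deg from vertical to the caddy's back; buttons look to its front.
- remote_grip (a point): Point in the middle of the long remote's thickness and width, 115 mm from the tail (75 mm from the nose), 53 mm above the pocket's mouth along the remote. Axes as remote.
- remote_nose (a point): Middle of the long remote's nose (emitter) end face, at x=190, z=10 mm of remote.
- remote_tail (a point): Middle of the long remote's tail end face, at x=0, z=10 mm of remote.
- remote_mid: Another black remote, 150 x 46 x 20 mm, rows of small keys, standing in another pocket in the same way (88 mm stick out). Origin and axes as for the long one. Leave it.
- remote_short: The shortest black remote, 125 x 38 x 16 mm, standing in the remaining pocket (63 mm stick out). Origin and axes as for the long one. Leave it.
- caddy: Bamboo remote caddy, fixed to the table, 125 mm deep (x) x 252 mm wide (y), top edge about 92 mm high. Origin: centre of its underside; x to its back, z up. Its block leans back 20 deg (top towards +x); three equal pockets side by side, 78 mm apart along y, each 54 mm wide, 28 mm thick, 62 mm deep along the lean; a remote comes out along its own x. Which remote is in which pocket varies.
- projector: Small off-white cube-like projector 190 x 200 x 92 mm on two large hardback books (the lower 230 x 300 mm, together 56 mm high), all fixed, 156 mm high. Origin: on the table under the middle of its back face; its lens looks to +x, its back face (dark panel with sockets and the receiver window) to -x, towards the robot; z up.
- window (a point): Centre of the round receiver window, 26 mm across in a steel ring, on the projector's back at x=-4.5, y=0, z=126 mm of projector.
- candle: Candle in a tumbler, 72 mm across, 85 mm high, just left (+y) of the caddy. Origin: centre of its underside. Leave it.
- glasses_case: Dark glasses case, 62 x 160 x 36 mm high, lying in front of the caddy. Origin: centre of its underside. Leave it.
- gamepad: White game controller, about 155 mm wide, 55 mm high, at the right. Origin: under its centre. Leave it.
- mug: White mug, 80 mm across, 92 mm high, at the right. Origin: centre of its underside. Leave it.
- coasters: Stack of four round coasters, 96 mm across, 26 mm high, at the left. Origin: centre of its underside. Leave it.
- chew_ring: Dog's rubber chew ring, 100 mm across, 22 mm high, lying at the left. Origin: centre of its underside. Leave it.
There are look-alikes about, which are no part of the job. Leave any green look-alike of the candle alone. What is shaped like the glasses_case but orange is not meant.

How it is judged:
On the way:
1. the long remote is drawn right out of its pocket and held clear by the fingers (contact force between remote and the fingers above 2 N and contact force between remote and caddy below 0.2 N and height (world z) of remote_tail above 0.085 m), for 0.1 s.
At the end, for the whole second after the job is handed in: The fingers alone hold the long remote, still; nose and tail over 150 mm above the table; buttons within 0.6 rad of straight up; its nose 35 mm or more in front of the projector's back; its centre line passes the window by less than 80 mm sideways and 80 mm up or down (contact force between remote and the fingers above 2 N and contact force between remote and caddy below 0.2 N and contact force between remote and projector below 0.2 N and contact force between remote and remote_mid below 0.2 N and contact force between remote and remote_short below 0.2 N and contact force between remote and candle below 0.2 N and contact force between remote and glasses_case below 0.2 N and contact force between remote and gamepad below 0.2 N and contact force between remote and mug below 0.2 N and contact force between remote and coasters below 0.2 N and contact force between remote and chew_ring below 0.2 N and height (world z) of each of remote_nose, remote_tail above 0.15 m and x of window in the frame of remote above 0.22 m and y of window in the frame of remote between -0.08 and 0.08 m and z of window in the frame of remote between -0.07 and 0.09 m and x of remote_nose in the frame of projector below -0.035 m and angle between remote's own z axis and vertical below 0.6 rad and linear speed of remote below 0.05 m/s and angular speed of remote below 0.25 rad/s); the arm keeps its last pose, push and grip.
It fails at once if another thing on the table is shifted by more than 30 mm (distance of any of remote_mid, remote_short, candle, glasses_case, gamepad, mug, coasters, chew_ring from where it was at the start of the episode above 0.03 m).
It fails at once if the projector is bumped (contact force between projector and the arm above 5 N or contact force between projector and the fingers above 5 N or contact force between projector and remote above 5 N).
It also fails if it takes over 29 s, if anything falls off the work surface, if the arm or the gripper's body presses on something with over 40 N, if the wrist force passes 120 N, or if a joint passes its speed limit or range.

## Working session

There is one attempt and no reset: what is moved stays moved. The work goes in short steps, Python scripts to look and compute and a tool call to move; the robot and the scene stay as the last step left them, time stands still between calls to the robot, and variables do not carry over. Pictures are saved under pics/ and viewed, about 8 in all and at most 12, crops included, and the job is handed in when it is done.

Besides the shell and the picture viewer there is one more tool, called after "Emit:" by a JSON object that holds its "op" and its "data". drive_tool: Moves the arm, as the interface text tells. Its arguments: {"type":"object","properties":{"moves":{"type":"array","items":{"type":"array","items":{"type":"number"}}},"grip_force":{"type":"number"}},"required":["moves"]}

```bash
mkdir -p pics; ls; cat > h.py <<'E'
from bench import *
import numpy as np, cv2
def grab(n,f=None):
    im=get_image(n)
    if f: cv2.imwrite('pics/'+f,cv2.cvtColor(im['color'],cv2.COLOR_RGB2BGR))
    return im
def world(im,uv,z=None):
    c,r=int(round(uv[0])),int(round(uv[1]))
    d=im['depth'][r,c] if z is None else z
    p=np.array([(uv[0]-im['cx'])/im['fx']*d,(uv[1]-im['cy'])/im['fy']*d,d])
    return im['R'].T@(p-im['t'])
def proj(im,X):
    p=im['R']@np.array(X)+im['t']; return [im['fx']*p[0]/p[2]+im['cx'],im['fy']*p[1]/p[2]+im['cy']]
E
python3 - <<'E'
from h import *
s=state();print(s)
for n in ['scene','top']:
    im=grab(n,n+'0.png'); print(n,im['R'].round(3).tolist(),im['t'].round(3))
    for th in ['remote','remote_mid','remote_short','remote_grip','remote_nose','window','caddy','projector','candle','glasses_case','mug','gamepad']:
        for d in pinpoint(n,th)[:2]:
            print(n,th,np.round(d['position'],1),round(d['p'],2),world(im,d['position']).round(3))
a=cv2.imread('pics/scene0.png');b=cv2.imread('pics/top0.png')
E
```

```text
pics
{'clock': 0.0, 'joints': array([-1.34151006,  0.41798667, -0.01032414,  1.61417535,  0.0046938 ,
        1.1107443 , -0.05299952]), 'qvel': array([ 0.00049562,  0.00175603, -0.00197144, -0.00226873,  0.00134432,
       -0.00052572,  0.00081641]), 'joint_efforts': array([-5.94709782e-04, -8.64460158e+01,  6.79139737e-01, -4.34897232e+01,
        1.91625132e-02,  7.66942394e-03, -4.31489775e-05]), 'tcp_pos': array([0.16707217, 0.6018351 , 0.1986518 ]), 'tool_rot': array([ 1.34967298e-01,  9.90849844e-01, -6.43089970e-04, -4.68958963e-05]), 'force': array([ 0.84773726, -0.50851196,  0.62714416]), 'wrist_torque': array([-0.05672939, -0.00725521, -0.01456609]), 'finger_gap': 0.08533112326400752}
scene [[-0.633, 0.774, -0.022], [0.499, 0.386, -0.776], [-0.592, -0.503, -0.63]] [ 0.325 -0.127  1.938]
scene remote [261.2 221.6] 0.95 [ 0.523 -0.098  0.056]
scene remote_mid [432.3 279. ] 0.6 [ 0.361  0.407 -0.003]
scene remote_mid [305.6 241.2] 0.54 [0.505 0.061 0.052]
scene remote_short [284.7 230.6] 0.66 [ 0.511 -0.014  0.057]
scene remote_grip [256.1 201.1] 0.63 [ 0.529 -0.108  0.136]
s
[... 756 characters left out ...]
p remote_mid [274.4 229.2] 0.76 [0.464 0.025 0.093]
top remote_short [301.3 223.7] 0.62 [ 0.478 -0.045  0.084]
top remote_grip [330.9 207.3] 0.72 [ 0.512 -0.117  0.148]
top remote_nose [332.4 188.5] 0.89 [ 0.55  -0.117  0.2  ]
top window [282.1 128.4] 0.89 [0.719 0.002 0.131]
top caddy [299.5 224.5] 0.65 [ 0.475 -0.04   0.091]
top projector [283.3 139.9] 0.65 [0.718 0.002 0.031]
top candle [235.8 243.4] 0.95 [0.429 0.131 0.051]
top candle [190.  237.7] 0.88 [0.446 0.256 0.047]
top glasses_case [208.4 308.6] 0.95 [0.257 0.205 0.038]
top glasses_case [285.2 276.1] 0.83 [ 0.341 -0.     0.038]
top mug [444.2 164.8] 0.93 [ 0.628 -0.42   0.089]
top gamepad [437.7 239.3] 0.69 [ 0.436 -0.411  0.037]
```

```bash
python3 - <<'E'
import cv2,numpy as np
a=cv2.imread('pics/scene0.png');b=cv2.imread('pics/top0.png')
a=cv2.resize(a[150:310,180:460],None,fx=1.43*1.0*2/1.0,fy=2.86)[:, :800]
cv2.imwrite('pics/c1.png',a)
b=cv2.resize(b[100:320,150:470],None,fx=2.5,fy=2.5); cv2.imwrite('pics/c2.png',b); print(a.shape,b.shape)
E
```

```text
(458, 800, 3) (550, 800, 3)
```

View pics/c1.png

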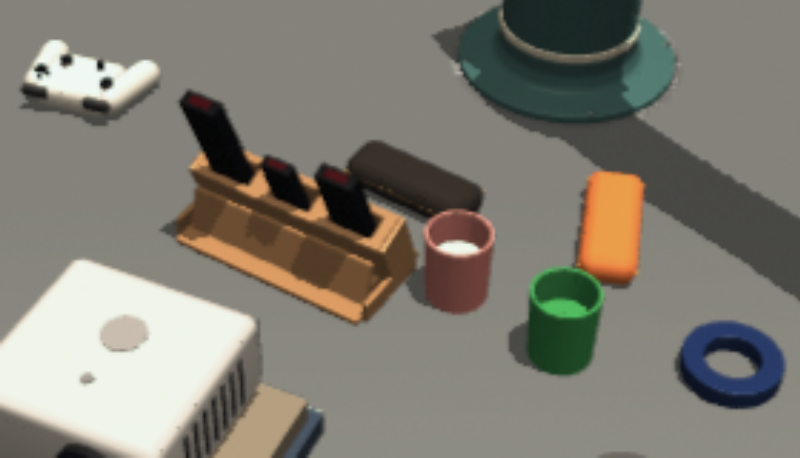

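View pics/c2.png

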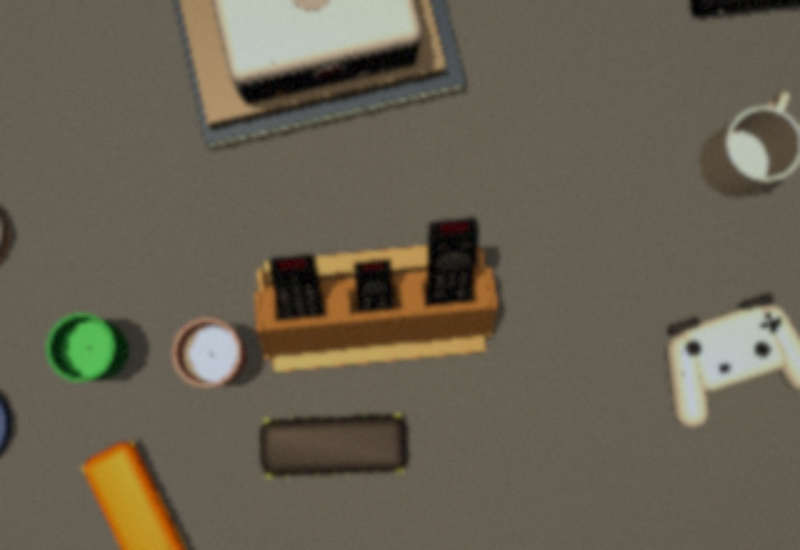

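The long remote is the right-hand one in the caddy, at about (331,205) in the top view and (256,200) in the scene view. It could be confused with the short one (300,215) or the mid one (270,213), but it sticks out farthest. The candle is the pink tumbler (236,243) and its look-alike is green (190,238). The dark glasses case is at (285,276) and its look-alike is orange. Next I'll fit the remote and projector poses from the depth images.

```bash
python3 - <<'E'
from h import *
def cloud(im):
    v,u=np.mgrid[:420,:560]; d=im['depth']
    p=np.stack([(u-im['cx'])/im['fx']*d,(v-im['cy'])/im['fy']*d,d],-1)
    return (p-im['t'])@im['R']
C={}
for n in ['top','scene']:
    im=grab(n); C[n]=(cloud(im),im)
    P=C[n][0]; c=im['color'].astype(int)
    m=(P[...,0]>.46)&(P[...,0]<.62)&(P[...,1]>-.17)&(P[...,1]<-.07)&(P[...,2]>.112)&(im['depth']>0)
    Q=P[m]; print(n,len(Q),Q.min(0).round(3),Q.max(0).round(3))
    for lo in np.arange(.11,.22,.015):
        q=Q[(Q[:,2]>=lo)&(Q[:,2]<lo+.015)]
        if len(q): print(round(lo,3),len(q),np.percentile(q,[5,50,95],axis=0).round(3).tolist())
    f=Q[(Q[:,2]<.19)]; 
    A=np.c_[f[:,1:],np.ones(len(f))]; print('x=a y+b z+c',np.linalg.lstsq(A,f[:,0],rcond=None)[0].round(3))
P,im=C['top']
# caddy/projector yaw
for nm,m in [('proj',(P[...,2]>.135)&(P[...,0]>.65)&(abs(P[...,1])<.2)),('caddytop',(P[...,2]>.08)&(P[...,2]<.1)&(P[...,0]>.4)&(P[...,0]<.6)&(abs(P[...,1]+.04)<.16))]:
    q=P[m][:,:2].astype(np.float32); r=cv2.minAreaRect(q); print(nm,r,P[m].mean(0))
P,im=C['scene']
m=(P[...,2]>.135)&(P[...,0]>.65)&(abs(P[...,1])<.25)
print(cv2.minAreaRect(P[m][:,:2].astype(np.float32)))
g=C['top'][1]; print('crop'); cv2.imwrite('pics/c3.png',cv2.resize(cv2.cvtColor(g['color'],cv2.COLOR_RGB2BGR)[170:250,255:365],None,fx=6,fy=6))
print([ (n,d['position'],round(d['p'],2)) for n in ['top','scene'] for d in recognise(n,'remote')[:3]])
E
```

```text
top 513 [ 0.5   -0.14   0.112] [ 0.554 -0.092  0.211]
0.11 49 [[0.501, -0.137, 0.113], [0.504, -0.117, 0.118], [0.509, -0.094, 0.124]]
0.125 59 [[0.506, -0.136, 0.127], [0.51, -0.116, 0.133], [0.516, -0.094, 0.139]]
0.14 50 [[0.511, -0.136, 0.141], [0.515, -0.113, 0.149], [0.524, -0.093, 0.155]]
0.155 63 [[0.516, -0.136, 0.156], [0.52, -0.114, 0.163], [0.531, -0.093, 0.169]]
0.17 63 [[0.522, -0.134, 0.171], [0.526, -0.115, 0.177], [0.528, -0.095, 0.184]]
0.185 68 [[0.528, -0.136, 0.186], [0.531, -0.115, 0.193], [0.551, -0.093, 0.2]]
0.2 161 [[0.534, -0.134, 0.201], [0.543, -0.113, 0.204], [0.553, -0.094, 0.208]]
x=a y+b z+c [-0.001  0.36   0.462]
scene 341 [ 0.502 -0.139  0.112] [ 0.557 -0.087  0.207]
0.11 37 [[0.508, -0.132, 0.113], [0.522, -0.104, 0.118], [0.525, -0.092, 0.124]]
0.125 47 [[0.509, -0.133, 0.126], [0.527, -0.1, 0.133], [0.532, -0.09, 0.139]]
0.14 43 [[0.518, -0.128, 0.141], [0.533, -0.099, 0.149], [0.538, -0.091, 0.154]]
0.155 46 [[0.521, -0.13, 0.156], [0.538, -0.103, 0.162], [0.543, -0.089, 0.169]]
0.17 46 [[0.528, -0.133, 0.17], [0.544, -0.097, 0.178], [0.549, -0.088, 0.184]]
0.185 59 [[0.534, -0.13, 0.187], [0.549, -0.106, 0.194], [0.553, -0.09, 0.199]]
0.2 63 [[0.535, -0.131, 0.2], [0.544, -0.111, 0.203], [0.555, -0.092, 0.206]]
x=a y+b z+c [-0.296  0.376  0.443]
proj ((0.8194208741188049, 0.0256560817360878), (0.2042333036661148, 0.20132486522197723), 12.574501991271973) [0.81043354 0.02441917 0.1560321 ]
caddytop ((0.48054638504981995, -0.01801016926765442), (0.07926002144813538, 0.29971346259117126), 14.033136367797852) [ 0.47909472 -0.03524076  0.08777962]
((0.8211517930030823, 0.02918248623609543), (0.2030540108680725, 0.2015342265367508), 13.344917297363281)
crop
[('top', [330.0, 200.1], 0.89), ('scene', [253.5, 199.3], 0.89)]
```

View pics/c3.png

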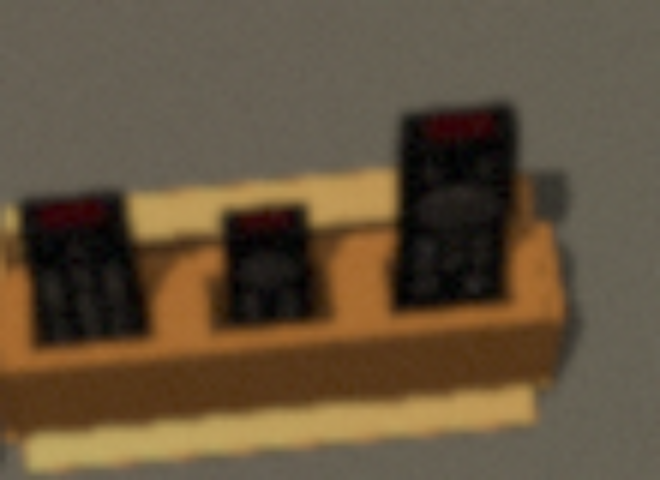

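The crop shows the long remote alone at the right of the caddy, at about (330,200) in the top view. The fits agree: its centre line is x≈0.4725+0.36z at y≈-0.115, the nose is at z≈0.204, the caddy is turned about 4.5° and the projector about 13°. I'll swing over towards the front of the caddy, then pitch the tool 30° forward.

Emit:
{"op": "drive_tool", "data": {"moves": [[0,0,0.5,0,-0.5,0.8,0.75],[0,0,0.5,0.3,-0.8,0.6,0.75],[0,0,0.5,0.4,-0.85,0.4,0.75],[0,0,0.5,0.4,-0.85,0,0.75],[0,0,0.5,0.4,-0.85,0,0.75],[0,0,0.5,0.4,-0.85,0,0.75],[0,0,0.35,0.4,-0.85,0,0.75],[0,0,0,0.4,-0.85,0,0.75],[0,0,0,0.4,-0.85,0,0.75],[0,0,0,0.4,-0.85,0,0.75]], "grip_force": 60}}

```text
clock: 2.5
tcp_pos: [0.3416, 0.1979, 0.2878]
tool_rot: [-0.04, 0.999, 0.0, 0.0]
force: [1.0, 0.5, 0.1]
finger_gap: 0.0641
```

Emit:
{"op": "drive_tool", "data": {"moves": [[0,0,0,0.4,-0.85,0,0.75],[0,0,0,0.4,-0.85,0,0.75],[0,0,0,0.4,-0.85,0,0.75],[0,0,0,0.4,-0.85,0,0.75],[0,-0.5,0,0.4,-0.85,0,0.75],[0,-0.8,0,0.4,-0.85,0,0.75],[0,-0.8,0,0.2,-0.85,0,0.75],[0,-0.8,0,0,-0.4,0,0.75],[0,-0.8,0,0,0,0,0.75],[0,0,0,0,0,0,0.75]]}}

```text
clock: 3.5
tcp_pos: [0.4697, -0.1182, 0.2872]
tool_rot: [-0.038, 0.98, -0.007, 0.194]
force: [-0.3, 0.7, 0.2]
finger_gap: 0.0641
```

```bash
cat >> h.py <<'E'
from scipy.spatial.transform import Rotation as Ro
def tool(yaw,p):
    a,b=np.radians([yaw,p]); z=np.array([np.sin(b)*np.cos(a),np.sin(b)*np.sin(a),np.cos(b)]); y=np.array([-np.sin(a),np.cos(a),0])
    return Ro.from_matrix(np.c_[np.cross(y,z),y,z])
def togo(yaw,p,pos):
    s=state(); r=(tool(yaw,p)*Ro.from_quat(s['tool_rot']).inv()).as_rotvec(degrees=True)/6
    z=Ro.from_quat(s['tool_rot']).apply([0,0,1]); 
    print('t',round(s['clock'],2),'J',s['joints'].round(2),'tcp',s['tcp_pos'].round(4),'z',z.round(3),'y',Ro.from_quat(s['tool_rot']).apply([0,1,0]).round(3),'F',s['force'].round(1),'gap',round(s['finger_gap'],4))
    print('turn units',r.round(2),'shift units',((np.array(pos)-s['tcp_pos'])/.05).round(2))
E
python3 -c "
from h import *
togo(4.5,150,[.4735,-.119,.239])"
```

```text
t 3.5 J [-0.56 -0.24  0.69  2.14  0.13  0.81  1.73] tcp [ 0.4697 -0.1182  0.2872] z [ 0.38   0.001 -0.925] y [-0.072  0.997 -0.028] F [-0.3  0.7  0.2] gap 0.0641
turn units [ 0.37 -1.26  0.08] shift units [ 0.08 -0.02 -0.96]
```

Emit:
{"op": "drive_tool", "data": {"moves": [[0.2,-0.7,0.04,0,0,-0.4,0.75],[0.2,-0.7,0.04,0,0,-0.4,0.75],[0,-0.7,0,0,0,-0.4,0.75],[0,0,0,0,0,0,0.75]]}}

```text
clock: 3.9
tcp_pos: [0.4689, -0.1171, 0.2248]
tool_rot: [-0.039, 0.954, 0.01, 0.298]
force: [-0.3, 0.2, -0.2]
finger_gap: 0.0639
```

```bash
python3 -c "
from h import *
togo(4.5,145,[.540,-.114,.1275])
im=grab('wrist','w1.png')
for n in ['remote_nose','remote_grip']:
  for d in pinpoint('wrist',n)[:2]: print(n,d,world(im,d['position']).round(3))
for X in ([.546,-.113,.204],[.526,-.115,.148]): print(proj(im,X))
"
```

```text
t 3.9 J [-0.61 -0.29  0.83  2.38  0.06  0.38  1.87] tcp [ 0.4689 -0.1171  0.2248] z [ 0.568  0.042 -0.822] y [-0.08   0.997 -0.004] F [-0.3  0.2 -0.2] gap 0.0639
turn units [ 0.04 -0.05 -0.02] shift units [ 1.42  0.06 -1.95]
remote_nose {'position': [280.9, 268.8], 'p': 0.92} [ 0.544 -0.114  0.204]
remote_nose {'position': [337.7, 220.7], 'p': 0.31} [ 0.704 -0.008  0.024]
remote_grip {'position': [282.2, 188.7], 'p': 0.81} [ 0.511 -0.116  0.14 ]
remote_grip {'position': [282.4, 267.5], 'p': 0.68} [ 0.54  -0.113  0.205]
[np.float64(281.5487865422366), np.float64(270.01664002373735)]
[np.float64(281.51420951008674), np.float64(205.96202311473309)]
```

View pics/w1.png

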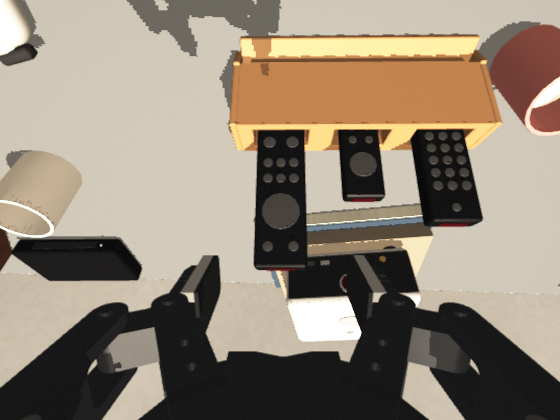

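The wrist view shows the long remote's nose at (281,269), midway between the fingers (about 205 and 362), and the lateral offset is under 2 mm. I'll advance along the tool axis.

Emit:
{"op": "drive_tool", "data": {"moves": [[0,0,0,0.24,0.01,-0.33,0.75],[0,0,0,0.24,0.01,-0.33,0.75],[0,0,0,0.24,0.01,-0.33,0.75],[0,0,0,0.24,0.01,-0.33,0.75],[0,0,0,0,0,0,0.75]]}}

```text
clock: 4.55
tcp_pos: [0.4988, -0.1105, 0.1802]
tool_rot: [-0.041, 0.956, 0.017, 0.289]
force: [0.0, -1.0, -0.2]
finger_gap: 0.0642
```

```bash
python3 -c "
from h import *
togo(4.5,145,[.540,-.114,.1275])"
```

```text
t 4.55 J [-0.91 -0.09  1.2   2.37 -0.5   0.3   2.41] tcp [ 0.4988 -0.1105  0.1802] z [ 0.551  0.057 -0.832] y [-0.089  0.996  0.009] F [ 0.  -1.  -0.2] gap 0.0642
turn units [-0.07 -0.23 -0.1 ] shift units [ 0.82 -0.07 -1.05]
```

Elbow joint 3 is nearing its limit with the tool this flat. I'll back up, steepen the tool to 160° and come in again.

Emit:
{"op": "drive_tool", "data": {"moves": [[0,0.4,-0.03,-0.2,-0.03,0.35,0.75],[0,0.5,-0.03,-0.15,-0.03,0.35,0.75],[0,0.5,-0.03,0,-0.03,0.35,0.75],[0,0.6,0,0.1,-0.03,0.2,0.75],[0,0.5,0,0.1,0,0,0.75],[0,0,0,0,0,0,0.75]]}}

```text
clock: 5.15
tcp_pos: [0.4988, -0.1152, 0.2317]
tool_rot: [-0.035, 0.983, 0.023, 0.177]
force: [0.6, -1.5, 0.4]
finger_gap: 0.064
```

```bash
python3 -c "
from h import *
togo(4.5,160,[.5355,-.114,.1285])"
```

```text
t 5.15 J [-0.59 -0.04  0.85  2.13 -0.18  0.71  2.02] tcp [ 0.4988 -0.1152  0.2317] z [ 0.347  0.057 -0.936] y [-0.077  0.997  0.032] F [ 0.6 -1.5  0.4] gap 0.064
turn units [-0.31  0.06  0.01] shift units [ 0.73  0.02 -2.06]
```

Emit:
{"op": "drive_tool", "data": {"moves": [[-0.15,0,0,0.15,0,-0.4,0.75],[-0.15,0,0,0.15,0,-0.4,0.75],[0,0,0,0.15,0,-0.4,0.75],[0,0,0,0,0,0,0.75]]}}

```text
clock: 5.55
tcp_pos: [0.5185, -0.114, 0.1681]
tool_rot: [-0.038, 0.984, 0.009, 0.175]
force: [-0.1, 0.3, 1.3]
finger_gap: 0.0642
```

```bash
python3 -c "
from h import *
togo(4.5,160,[.5355,-.114,.1285])"
```

```text
t 5.55 J [-0.55  0.15  0.85  2.17 -0.44  0.58  2.25] tcp [ 0.5185 -0.114   0.1681] z [ 0.344  0.03  -0.939] y [-0.078  0.997  0.004] F [-0.1  0.3  1.3] gap 0.0642
turn units [-0.04  0.03  0.  ] shift units [ 0.34 -0.   -0.79]
```

Tracking is good now; I'll finish the approach and close the fingers.

Emit:
{"op": "drive_tool", "data": {"moves": [[0,0,0,0.17,0,-0.4,0.75],[0,0,0,0.17,0,-0.39,0.75],[0,0,0,0,0,0,0.75],[0,0,0,0,0,0,0.3],[0,0,0,0,0,0,0.3],[0,0,0,0,0,0,0.3],[0,0,0,0,0,0,0.3],[0,0,0,0,0,0,0.3]], "grip_force": 70}}

```text
clock: 6.35
tcp_pos: [0.5372, -0.114, 0.1319]
tool_rot: [-0.038, 0.983, 0.01, 0.178]
force: [-2.4, -1.1, 8.8]
finger_gap: 0.0439
```

```bash
python3 -c "
from h import *
togo(4.5,160,[.5355,-.114,.1285])
grab('wrist','w2.png')"
```

```text
t 6.35 J [-0.45  0.26  0.76  2.17 -0.63  0.53  2.43] tcp [ 0.5372 -0.114   0.1319] z [ 0.35   0.033 -0.936] y [-0.078  0.997  0.006] F [-2.4 -1.1  8.8] gap 0.0439
turn units [-0.06  0.09  0.  ] shift units [-0.03  0.   -0.07]
```

View pics/w2.png

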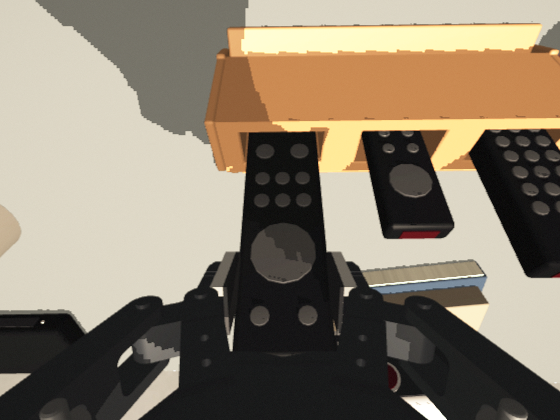

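The wrist view shows the remote between the pads around (285,280), with a gap of 44 mm, so it is gripped. I'll draw it out along its own axis.

Emit:
{"op": "drive_tool", "data": {"moves": [[0,0,0,0.1,0.01,0.28,0.3],[0,0,0,0.14,0.01,0.38,0.3],[0,0,0,0.14,0.01,0.38,0.3],[0,0,0,0.14,0.01,0.38,0.3],[0,0,0,0.14,0.01,0.38,0.3],[0,0,0,0.14,0.01,0.38,0.3]]}}

```text
clock: 7.0
tcp_pos: [0.5763, -0.1108, 0.2408]
tool_rot: [-0.038, 0.983, 0.01, 0.177]
force: [0.2, -0.6, -1.7]
finger_gap: 0.0439
```

Emit:
{"op": "drive_tool", "data": {"moves": [[0,0,0,0,0,0.5,0.3],[0,0,0,0,0,0.5,0.3],[0,0,0,0,0,0.5,0.3],[0,0,0,0,0,0,0.3]]}}

```text
clock: 7.4
tcp_pos: [0.5772, -0.1115, 0.318]
tool_rot: [-0.038, 0.983, 0.01, 0.179]
force: [-0.2, -0.9, -2.1]
finger_gap: 0.0439
```

```bash
python3 -c "
from h import *
togo(13,230,[.535,-.05,.22])
im=grab('scene','s2.png'); a=cv2.imread('pics/s2.png')
cv2.imwrite('pics/s2c.png',cv2.resize(a[60:310,150:450],None,fx=2,fy=2))"
```

```text
t 7.4 J [-0.69  0.06  0.94  1.87 -0.21  0.9   1.99] tcp [ 0.5772 -0.1115  0.318 ] z [ 0.352  0.033 -0.936] y [-0.078  0.997  0.006] F [-0.2 -0.9 -2.1] gap 0.0439
turn units [-1.84 11.65  1.27] shift units [-0.84  1.23 -1.96]
```

View pics/s2c.png

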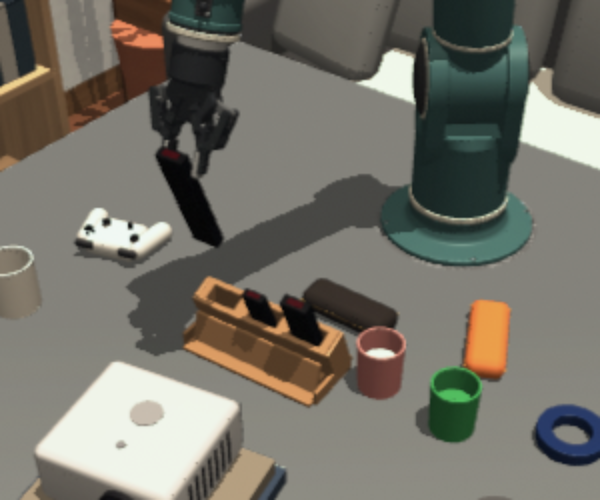

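The remote is clear of the caddy and held at about (190,195) in this crop, and the other two remotes are untouched. Next I'll pitch it down about tool y at height, moving back a little.

Emit:
{"op": "drive_tool", "data": {"moves": [[-0.06,0.8,0,-0.15,0,0.1,0.3],[-0.08,0.97,0,-0.15,0,0.1,0.3],[-0.08,0.97,0,-0.15,0,0,0.3],[-0.08,0.97,0,-0.15,0,0,0.3],[-0.08,0.97,0,-0.15,0,0,0.3],[-0.08,0.97,0,-0.15,0,0,0.3],[0,0,0,0,0,0,0.3]]}}

```text
clock: 8.15
tcp_pos: [0.5316, -0.1103, 0.3224]
tool_rot: [-0.038, 0.992, -0.004, -0.121]
force: [0.2, -0.6, -2.5]
finger_gap: 0.0434
```

```bash
python3 -c "
from h import *
togo(4.5,230,[.486,-.103,.33])"
```

```text
t 8.15 J [-0.52  0.45  0.91  1.5  -0.25  1.59  2.05] tcp [ 0.5316 -0.1103  0.3224] z [-0.24  -0.017 -0.971] y [-0.076  0.997  0.002] F [ 0.2 -0.6 -2.5] gap 0.0434
turn units [-0.48  5.99  0.03] shift units [-0.91  0.15  0.15]
```

Emit:
{"op": "drive_tool", "data": {"moves": [[-0.08,0.97,0,-0.15,0,0,0.3],[-0.08,0.97,0,-0.15,0,0,0.3],[-0.08,0.97,0,-0.15,0,0,0.3],[-0.08,0.97,0,-0.15,0,0,0.3],[-0.08,0.97,0,-0.15,0,0,0.3],[-0.08,0.97,0,-0.15,0,0,0.3],[0,0,0,0,0,0,0.3]]}}

```text
clock: 8.85
tcp_pos: [0.4795, -0.1075, 0.3237]
tool_rot: [-0.038, 0.923, -0.034, -0.381]
force: [-0.0, 1.2, -0.5]
finger_gap: 0.0436
```

```bash
python3 -c "
from h import *
togo(25,230,[.486,-.103,.172])"
```

```text
t 8.85 J [-0.44  0.72  0.87  1.33 -0.12  2.    2.13] tcp [ 0.4795 -0.1075  0.3237] z [-0.7   -0.092 -0.708] y [-0.096  0.995 -0.034] F [-0.   1.2 -0.5] gap 0.0436
turn units [0.09 0.91 3.23] shift units [ 0.13  0.09 -3.03]
```

Emit:
{"op": "drive_tool", "data": {"moves": [[0,0,0.6,0,0,-0.4,0.3],[0,0,0.6,0,0,-0.4,0.3],[0,0.2,0.6,0,0,-0.4,0.3],[0,0.2,0.6,0,0,-0.4,0.3],[0,0.2,0.6,0,0,-0.4,0.3],[0,0.2,0.2,0,0,-0.3,0.3],[0,0,0,0,0,0,0.3]]}}

```text
clock: 9.55
tcp_pos: [0.4798, -0.1074, 0.2089]
tool_rot: [-0.193, 0.888, -0.092, -0.408]
force: [-0.8, 0.7, -0.6]
finger_gap: 0.0437
```

```bash
python3 -c "
from h import *
togo(25,230,[.486,-.103,.172])
for n in ['scene','top']:
  im=grab(n,n+'3.png')
  for th in ['remote','remote_nose','remote_tail','remote_grip']:
    for d in pinpoint(n,th)[:1]: print(n,th,np.round(d['position'],1),round(d['p'],2),world(im,d['position']).round(3))
a=cv2.imread('pics/scene3.png')[100:300,170:400]; b=cv2.imread('pics/top3.png')[90:290,200:430]
cv2.imwrite('pics/f3.png',np.vstack([cv2.resize(a[:,:230],None,fx=1.45,fy=1.45),cv2.resize(b,None,fx=1.45,fy=1.45)]))"
```

```text
t 9.55 J [-0.51  0.81  0.76  1.47 -0.01  1.75  2.27] tcp [ 0.4798 -0.1074  0.2089] z [-0.688 -0.321 -0.651] y [-0.418  0.908 -0.005] F [-0.8  0.7 -0.6] gap 0.0437
turn units [0.   0.11 0.05] shift units [ 0.12  0.09 -0.74]
scene remote [271.9 150.5] 0.52 [0.663 0.088 0.464]
scene remote_nose [261.3 181. ] 0.76 [ 0.54  -0.07   0.234]
scene remote_tail [276.5 148.2] 0.65 [0.646 0.087 0.461]
scene remote_grip [267.4 168.6] 0.81 [ 0.555 -0.029  0.304]
top remote [355.7 259.1] 0.94 [ 0.385 -0.161  0.24 ]
top remote_nose [319.1 186.4] 0.56 [ 0.591 -0.098 -0.003]
top remote_grip [331.1 220.9] 0.71 [ 0.47  -0.109  0.236]
```

View pics/f3.png

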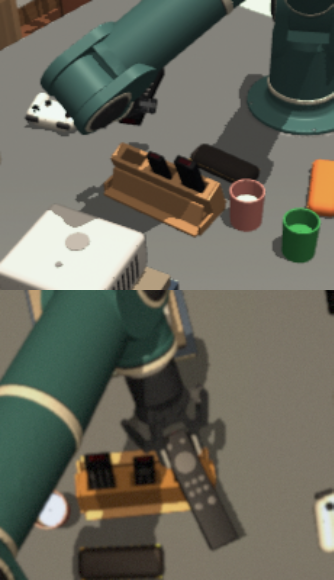

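The lower picture (top view) shows the remote roughly level with its buttons up, pointing towards the projector. I'll measure its face plane from the depth image.

```bash
cat >> h.py <<'E'
def measure(lo):
    im=grab('top'); v,u=np.mgrid[:420,:560]; d=im['depth']
    P=(np.stack([(u-im['cx'])/im['fx']*d,(v-im['cy'])/im['fy']*d,d],-1)-im['t'])@im['R']
    m=(P[...,0]>.34)&(P[...,0]<.47)&(P[...,1]>-.23)&(P[...,1]<-.08)&(P[...,2]>lo)&(P[...,2]<lo+.12)
    q=P[m]; c=np.linalg.lstsq(np.c_[q[:,:2],np.ones(len(q))],q[:,2],rcond=None)[0]
    for _ in range(3):
        e=q[:,2]-np.c_[q[:,:2],np.ones(len(q))]@c; q=q[abs(e)<.006]; c=np.linalg.lstsq(np.c_[q[:,:2],np.ones(len(q))],q[:,2],rcond=None)[0]
    vx,vy,x0,y0=cv2.fitLine(q[:,:2].astype(np.float32),cv2.DIST_L2,0,.01,.01).ravel()
    if vx<0: vx,vy=-vx,-vy
    n=np.array([-c[0],-c[1],1]);n/=np.linalg.norm(n)
    ax=np.array([vx,vy,c[0]*vx+c[1]*vy]);ax/=np.linalg.norm(ax)
    t=(q-q.mean(0))@ax; tail=q.mean(0)+ax*t.min()-n*.02
    W=np.array([.723,.005,.126]); y=np.cross(n,ax); w=W-tail
    print('n pts',len(q),'axis',ax.round(3),'yaw',np.degrees(np.arctan2(vy,vx)).round(1),'pitch',np.degrees(np.arcsin(ax[2])).round(1),'tilt',np.degrees(np.arccos(n[2])).round(1))
    print('tail',tail.round(3),'nose',(tail+.19*ax).round(3),'window in remote',np.round([w@ax,w@y,w@n],3), 'width',np.ptp((q-tail)@y).round(3))
E
python3 -c "
from h import *
measure(.18)"
```

```text
n pts 1000 axis [0.884 0.467 0.012] yaw 27.8 pitch 0.7 tilt 0.8
tail [ 0.373 -0.161  0.217] nose [ 0.541 -0.073  0.219] window in remote [ 0.386 -0.016 -0.096] width 0.049
```

The remote is level, but its line passes about 96 mm above the window. I'll lower it 30 mm and dip the nose about 5°.

Emit:
{"op": "drive_tool", "data": {"moves": [[-0.1,0.2,-0.1,0,0,-0.2,0.3],[-0.1,0.2,-0.1,0,0,-0.2,0.3],[-0.1,0.2,-0.1,0,0,-0.2,0.3],[-0.05,0.1,0,0,0,0,0.3],[0,0,0,0,0,0,0.3],[0,0,0,0,0,0,0.3],[0,0,0,0,0,0,0.3]]}}

```text
clock: 10.8
tcp_pos: [0.4804, -0.108, 0.1805]
tool_rot: [-0.175, 0.874, -0.095, -0.444]
force: [0.6, 0.1, -1.9]
finger_gap: 0.0435
```

```bash
python3 -c "
from h import *
togo(23,235,[.48,-.107,.179])
measure(.15)
print(np.abs(state()['qvel']).max())
im=grab('top','top4.png')
for th in ['remote_mid','remote_short','candle','glasses_case']:
    for d in pinpoint('top',th)[:1]: print(th,np.round(d['position'],1),round(d['p'],2))
a=cv2.imread('pics/top4.png')[100:330,180:470]
cv2.imwrite('pics/f4.png',cv2.resize(a,None,fx=2,fy=2))"
```

```text
t 10.8 J [-0.49  0.9   0.75  1.44 -0.02  1.78  2.25] tcp [ 0.4804 -0.108   0.1805] z [-0.743 -0.321 -0.588] y [-0.39   0.921 -0.01 ] F [ 0.6  0.1 -1.9] gap 0.0435
turn units [0.02 0.19 0.01] shift units [-0.01  0.02 -0.03]
n pts 928 axis [ 0.895  0.441 -0.072] yaw 26.2 pitch -4.1 tilt 4.1
tail [ 0.372 -0.158  0.197] nose [ 0.542 -0.074  0.183] window in remote [ 0.391 -0.009 -0.043] width 0.049
0.0015106830853505297
remote_mid [270.1 229. ] 0.66
remote_short [301.4 223.1] 0.7
candle [236.6 243.5] 0.59
glasses_case [285.8 275.6] 0.61
```

View pics/f4.png

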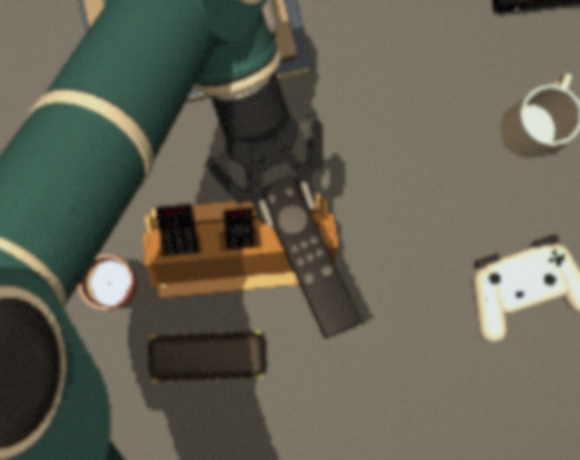

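All the end conditions measure within limits, the arm is still and the other things have not moved, so I'm handing in.

```bash
python3 -c "
from h import *
print(job_done())"
```

```text
the job is handed in; nothing more can be done
None
```

I drew the longest remote, in the right-hand pocket, out of the caddy along its lean. I then turned it level with the buttons up and aimed it at the receiver window. The job was handed in with the gripper still holding it, at about 10.9 s of the 29 s; no verdict was reported.

| Last check | Measured | Needed |
|---|---|---|
| Window ahead of the tail, along the remote | 391 mm | over 220 mm |
| Window sideways off the remote | -9 mm | within 80 mm |
| Window height in the remote's frame | -43 mm | -70 to 90 mm |
| Tail and nose height (back face) | about 197 and 183 mm | over 150 mm |
| Buttons from straight up | 4° | under 34° (0.6 rad) |
| Nose in front of the projector's back | about 19 cm | 35 mm or more |
| Finger gap on the 46 mm remote | 43.5 mm | held by the fingers |

- **Steadiness:** joint speeds were about 0.0015 rad/s.
- **Other things:** the mid and short remotes, candle and glasses case showed within about 5 pixels of where they started, and looked untouched in the pictures. I did not re-measure the gamepad, mug, coasters or chew ring.
- **What did not go to plan:** the first, flatter approach ran towards a joint limit, so I backed off and came in steeper. In the later pictures the arm hid part of the remote and some network points were wrong, so I took the final pose from a depth fit instead.

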